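# Present the sample jar on the loader

## Task

On the steel sample loader, first push the empty tray that was left standing out fully home with a fingertip. Then hook a fingertip behind the lip of the tray that carries the jar and draw it gently out to its stop, with the jar still standing on it. Do not pinch the lips, do not touch the jar or the dishes, and leave the dish tray and everything around the loader where they are.

Things in the scene. Friction and masses are not known exactly. Their poses are not given: they have to be found in the camera images.
- loader: Sample loader: a fixed steel bed plate 350 x 470 mm, 6 mm thick, with three parallel lanes at 125 mm spacing and a low console (at most 80 mm above the bench) along its rear edge, from 140 mm behind the origin. Origin on the bench in the middle of the three lanes; +x points to the rear, away from the robot's side. The rails between the lanes reach 32 mm above the bench. Which tray is in which lane varies.
- empty_tray (a joint): The tray with nothing on it, found standing part way out (50 to 90 mm). Sliding tray in its lane: 0 m = fully home (in), 0.12 m = drawn fully out to its stop. Steel, inside 84 mm wide and 211 mm long, floor 24 mm above the bench, side and rear walls only 10 mm high. It slides with about 2.5 N friction plus light damping (8 N s/m), has no spring, stays where left and moves level along its lane only.
- empty_lip: Lip of this tray. Its origin is the middle of the foot of the lip's inner face, on the tray's floor (floor 24 mm above the bench); +x points into the lane (the tray is drawn out along -x), +y across the tray, z up. The lip is a flat upright steel strip across the whole front of the tray, 90 mm wide, 22 mm high above the floor, 4 mm thick (x -4 to 0 mm). It moves with the tray.
- empty_face: Grey plastic facing on the outside of this lip, 90 mm wide, 4 mm thick, from 5 mm below to 22 mm above the tray's floor. Same origin and axes as the lip: its outer surface, the one to push on, is at x = -8 mm.
- jar_tray (a joint): The tray that carries the sample jar, found in or nearly in (0 to 15 mm). Sliding tray in its lane: 0 m = fully home (in), 0.12 m = drawn fully out to its stop. Steel, inside 84 mm wide and 211 mm long, floor 24 mm above the bench, side and rear walls only 10 mm high. It slides with about 2.5 N friction plus light damping (8 N s/m), has no spring, stays where left and moves level along its lane only.
- jar_lip: Lip of this tray. Its origin is the middle of the foot of the lip's inner face, on the tray's floor (floor 24 mm above the bench); +x points into the lane (the tray is drawn out along -x), +y across the tray, z up. The lip is a flat upright steel strip across the whole front of the tray, 90 mm wide, 22 mm high above the floor, 4 mm thick (x -4 to 0 mm). It moves with the tray.
- jar_face: Grey plastic facing on the outside of this lip, 90 mm wide, 4 mm thick, from 5 mm below to 22 mm above the tray's floor. Same origin and axes as the lip: its outer surface, the one to push on, is at x = -8 mm.
- dish_tray (a joint): The tray that carries the two stacked dishes, of the same make as the others, found in or nearly in (0 to 15 mm); 0 m = home, 0.12 m = out. To be left as it is.
- dish_lip: Lip of the dish tray. Its origin is the middle of the foot of the lip's inner face, on the tray's floor (floor 24 mm above the bench); +x points into the lane (the tray is drawn out along -x), +y across the tray, z up. The lip is a flat upright steel strip across the whole front of the tray, 90 mm wide, 22 mm high above the floor, 4 mm thick (x -4 to 0 mm). It moves with the tray.
- sample_jar: Amber screw-cap jar, 48 mm across, 58 mm high, loose, standing on its tray 95 to 130 mm behind the lip. Origin: centre of its underside, z up. About 0.1 kg.
- dishes: Two stacked round dishes with lids, 60 mm across, 30 mm high, loose, on their tray 95 to 135 mm behind the lip. Origin: centre of the underside.
- wash_bottle: White wash bottle, 64 mm across, 170 mm high, on the bench left of the loader. Loose, to be left alone. Origin: centre of its underside.
- beaker: Glass beaker, 68 mm across, 85 mm high, on the bench left of the loader. Loose, to be left alone. Origin: centre of its underside.
- tube_rack: White tube rack 60 x 160 mm, 99 mm high with its tubes, on the bench left of the loader, farther back than the bottle. Loose, to be left alone. Origin: centre of its underside.
- tip_box: Pipette tip box 85 x 120 x 55 mm, on the bench right of the loader. Loose, to be left alone. Origin: centre of its underside.
- spatula: Lab spatula 190 mm long, lying on the bench at the right front. Loose, to be left alone. Origin: under its middle.
- reagent_can: White reagent jar with black cap, 60 mm across, 100 mm high, on the bench right of the loader, farther back than the tip box. Loose, to be left alone. Origin: centre of its underside.
Mind the look-alikes: they are no part of the job. Leave any purple, turquoise or yellow look-alike of the sample_jar alone.

How it is judged:
By the outcome, as a careful person would: the job done as asked, in the order asked, and still so for the second after the job is handed in, with the robot touching nothing.
It also fails if it takes over 48 s, if anything falls off the work surface, if the arm or the gripper's body presses on something with over 40 N, if the wrist force passes 120 N, or if a joint passes its speed limit or range.

## Robot

A 7-joint arm with a two-finger parallel gripper is mounted at the origin on the work surface. World frame = base frame: x ahead of the robot, y to its left, z up, the work surface at z = 0. Lengths are in m, angles in degrees, forces in N, time in s.
With the tool pointing down it reaches from about 0.425 to 0.875 m from the base axis. Payload 4.7 kg.
Tool frame: the origin (TCP) lies at the very end of the fingers, on their centre line; the grasp point (between the pads) lies 19 mm behind it; z points along the fingers, y is the line along which they close (so a half turn about z gives the same grasp; the last joint's range is limited). The gripper opens to 87 mm and grips with 3 to 60 N. Pads are 19 mm wide; open, the fingers measure 117 mm over their backs; the gripper's body (75 mm by 190 mm) begins 51 mm behind the grasp point.
Start: joints at [-72.187, 18.392, -4.016, 83.108, 1.295, 78.541, -3.26], TCP at [0.19, 0.622, 0.223] pointing down, gripper open.
Joint ranges: [-163.93, 163.93], [-17.29, 119.83], [-79.2, 71.16], [3.27, 140.29], [-89.18, 269.18], [5.43, 117.66], [-154.24, 154.24]. Speed limits (degrees/s): [147.25, 147.25, 180, 180, 180, 180, 180].

## Interface

Orientations are given as [roll, pitch, yaw] about the fixed x, y, z axes, in that order (R = Rz(yaw) Ry(pitch) Rx(roll)).
In Python, from cell import telemetry, cams, env gives the robot as it stands.
- The arm moves only by the tool arm_command, never from a script. Its argument "series" is text: rows parted by semicolons, each of 5 numbers parted by spaces: the shift along the tool's x, y, z in mm, then the turn about the tool's z in rad, then the closure in counts, from 0 (fully open) to 255 (shut). A call has 1 to 20 rows; each row shifts and turns the commanded pose from where the row before left it, along the tool's axes as they then stand; what a row does not reach is not made up. A row lasts 1/12 s, in which the tool goes at most 41.7 mm and 7.16 degrees, less where a joint would pass 70% of its speed; a pose out of reach is approached as far as the arm can. A call is refused whole if a number of a shift passes 41.7 or a number of a turn 0.125, either way. A call with a gripper value outside its range is refused whole. The fingers move at their own pace and stop on an object; "squeeze" is the grip in N (left out, the last holds). Time passes only in rows, so rows that do not move let the fingers close. It gives the time, the measured TCP pose, the force, the opening and the grip force at its end, in the units of the state.
- telemetry.get_obs(): the state, without advancing time (a new reading comes with each control period).
- cams.read_camera(name): name is "scene" or "top" or "wrist"; returns the picture (480x640x3 uint8, blue, green, red); there is no depth.
- cams.calibration(name): a dict with "K" (3x3 intrinsics, pixels), "origin" and "rotation" of the camera in the world; the wrist camera has in their place "hand_eye" (4x4, takes a point from camera to tool coordinates, whose origin is the TCP and whose axes are the flange's). Camera axes: x right, y down, z forward; pixel columns grow to the right and rows downward; lengths in m; the calibration is good to about 2 mm. A picture is of the moment at which its call begins: read the wrist's pose just before it. calibration takes no time and is no camera call.
- env.sign_off(): hands the job in; it is judged then, once.
The state is a dict: "time_s": time; "qpos": joint angles; "joint_velocities": joint speeds; "effort": joint torques, N m; "tool_pos": TCP position; "tool_rot": TCP orientation; "force": force on the tool from outside, world axes, zero at the start; "wrist_torque": the same for the moment, N m; "grip_width": finger opening in m; "grasp_force": force on a finger pad.
Only numpy, scipy, OpenCV 4.12 (cv2) and the standard library are available. Lean on these libraries where they do the work, as an engineer would, in place of code of your own. Each camera call takes 0.05 s, during which the arm holds its last target. There are 200 camera calls.

## Working session

There is one attempt and no reset: what is moved stays moved. The work goes in short steps, Python scripts to look and compute and a tool call to move; the robot and the scene stay as the last step left them, time stands still between calls to the robot, and variables do not carry over. Pictures are saved under pics/ and viewed, at most 10 in all, crops included, and the job is handed in when it is done.

Besides the shell and the picture viewer there is one more tool, called after "Emit:" by a JSON object that holds its "name" and its "arguments". arm_command: Moves the arm, as the interface text tells. Its arguments: {"type":"object","properties":{"series":{"type":"string"},"squeeze":{"type":"number"}},"required":["series"]}

```bash
mkdir -p pics; ls; python3 - <<'E'
from cell import telemetry,cams,env
import cv2
o=telemetry.get_obs(); print(o)
for n in("top","scene"):
    cv2.imwrite(f"pics/{n}0.png",cams.read_camera(n)); print(n,cams.calibration(n))
print(cams.calibration("wrist"))
E
```

```text
pics
{'time_s': 0.0, 'qpos': array([-72.18459242,  18.43806057,  -4.01496906,  83.17688354,
         1.29640094,  78.54072618,  -3.26171792]), 'joint_velocities': array([ 0.03098422,  0.09713201, -0.00623614, -0.04129411, -0.0906396 ,
        0.03204324,  0.08990277]), 'effort': array([ 2.49909465e-05, -4.91291821e+01, -4.04321887e-01, -3.12515116e+01,
       -6.40980061e-02,  4.40289569e-02,  1.86002562e-04]), 'tool_pos': array([0.19002049, 0.62100914, 0.22145541]), 'tool_rot': array([-1.79889652e+02,  7.42905678e-03,  1.62992421e+02]), 'force': array([0.74660452, 0.24864489, 0.26833914]), 'wrist_torque': array([-0.01135149, -0.02888246, -0.02099519]), 'grasp_force': 0.0, 'grip_width': 0.08694208866486505}
top {'K': array([[607.37901748,   0.        , 323.38157252],
       [  0.        , 607.37901748, 242.53137714],
       [  0.        ,   0.        ,   1.        ]]), 'origin': array([0.43238475, 0.03171897, 1.37742846]), 'rotation': array([-175.10062937,   -0.59691173,  -89.94500352])}
scene {'K': array([[509.39157327,   0.        , 323.32088227],
       [  0.        , 509.39157327, 241.20133781],
       [  0.        ,   0.        ,   1.        ]]), 'origin': array([1.40069589, 0.22435222, 0.75362312]), 'rotation': array([-128.01453315,    0.49068368,  103.45206473])}
{'K': array([[373.26432534,   0.        , 317.86145274],
       [  0.        , 373.26432534, 234.03647968],
       [  0.        ,   0.        ,   1.        ]]), 'hand_eye': array([[ 7.41407066e-05, -9.69895847e-01, -2.43520104e-01,
         6.58308001e-02],
       [ 9.99999988e-01,  1.04956579e-04, -1.13568630e-04,
        -4.08408337e-04],
       [ 1.35708780e-04, -2.43520092e-01,  9.69895843e-01,
        -1.61475052e-01],
       [ 0.00000000e+00,  0.00000000e+00,  0.00000000e+00,
         1.00000000e+00]])}
```

View pics/top0.png

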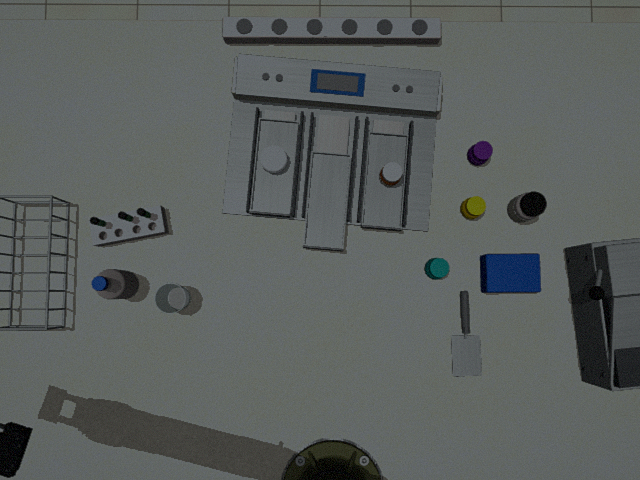

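View pics/scene0.png

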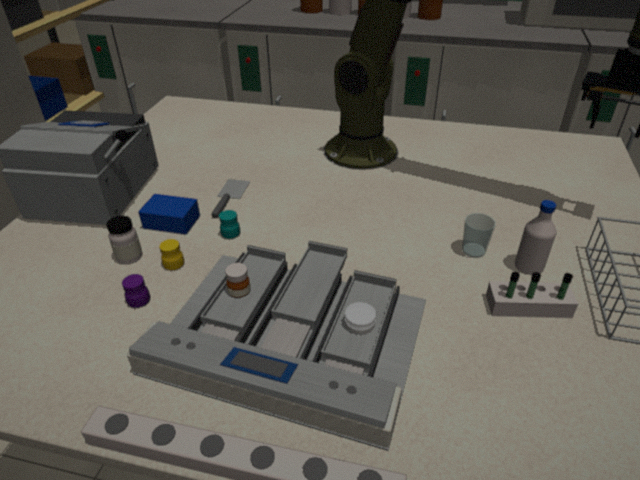

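```bash
cat > h.py <<'E'
import numpy as np,cv2
from scipy.spatial.transform import Rotation as R
from cell import telemetry,cams
def pose(o):
    T=np.eye(4);T[:3,:3]=R.from_euler('xyz',o['tool_rot'],degrees=True).as_matrix();T[:3,3]=o['tool_pos'];return T
def cam(n,o=None):
    c=cams.calibration(n)
    if n=='wrist':
        T=pose(o)@c['hand_eye'];return c['K'],T[:3,3],T[:3,:3]
    return c['K'],c['origin'],R.from_euler('xyz',c['rotation'],degrees=True).as_matrix()
def back(C,uv,z):
    K,t,r=C;d=r@np.linalg.inv(K)@np.array([*uv,1.]);return t+d*(z-t[2])/d[2]
def proj(C,p):
    K,t,r=C;q=K@(r.T@(np.array(p)-t));return q[:2]/q[2]
E
python3 - <<'E'
import cv2,numpy as np
i=cv2.imread('pics/top0.png')[95:265,215:445]
i=np.clip(255*(i/255.)**.6,0,255).astype('uint8')
cv2.imwrite('pics/crop.png',cv2.resize(i,None,fx=3.4,fy=3.4,interpolation=cv2.INTER_CUBIC))
E
```

```text
(no output)
```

View pics/crop.png

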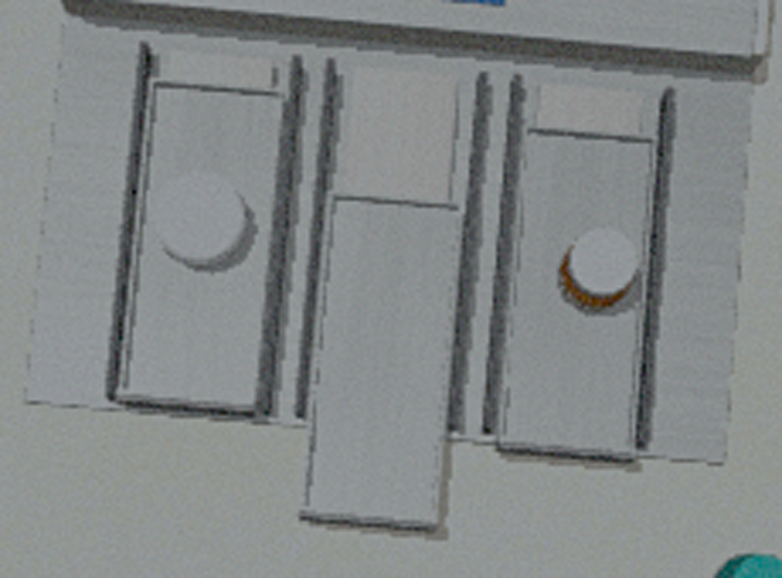

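```bash
python3 - <<'E'
from h import *
C=cam('top')
f=lambda x,y,z:back(C,(215+x/3.4,95+y/3.4),z)
for n,a,b in(('mid',(300,518),(437,530)),('jar',(498,450),(635,461)),('dish',(115,402),(255,413))):
    A=f(*a,.046);B=f(*b,.046);d=A-B;print(n,A.round(4),B.round(4),((A+B)/2).round(4),np.linalg.norm(d),np.degrees(np.arctan2(-d[0],d[1])))
for n,a,b in(('railL',(147,45),(112,400)),('mid',(331,60),(300,415)),('r',(670,90),(641,447))):
    d=f(*a,.032)-f(*b,.032);print(n,np.degrees(np.arctan2(d[1],d[0])))
print('bed',f(27,403,.006),f(722,463,.006)); print('jar',f(604,262,.082))
E
```

```text
mid [0.5358 0.0622 0.046 ] [ 0.5282 -0.0264  0.046 ] [0.532  0.0179 0.046 ] 0.08891442466075515 -4.919873747333996
jar [ 0.5803 -0.0661  0.046 ] [ 0.5733 -0.155   0.046 ] [ 0.5768 -0.1105  0.046 ] 0.08923292422342817 -4.495072576839235
dish [0.6111 0.1825 0.046 ] [0.6041 0.0917 0.046 ] [0.6076 0.1371 0.046 ] 0.09111834430008842 -4.3946598585002725
railL -4.922304375794243
mid -4.7366342577321845
r -5.209635904324864
bed [0.61566559 0.2457915  0.006     ] [ 0.57631708 -0.21888143  0.006     ]
jar [ 0.69684776 -0.13148236  0.082     ]
```

Candidates for the jar: the amber one with a white cap in the right lane (392,172). The look-alikes are purple (480,153), yellow (473,208) and turquoise (437,268). The crop confirms that the amber jar is in the right lane, the empty tray in the middle with its lip at about (324,249), and the dishes on the left.

Emit:
{"name": "arm_command", "arguments": {"series": "0 0 0 -0.1065 255; 0 0 0 -0.1065 255; -19.8 -31.8 0 0 255; -19.8 -31.8 0 0 255; -19.8 -31.8 0 0 255; -19.8 -31.8 0 0 255; -19.8 -31.8 0 0 255; -19.8 -31.8 0 0 255; -19.8 -31.8 0 0 255; -19.8 -31.8 0 0 255; -19.8 -31.8 0 0 255; -19.8 -31.8 0 0 255; -19.8 -31.8 0 0 255; -19.8 -31.8 0 0 255; -19.8 -31.8 0 0 255; -19.8 -31.8 0 0 255; -19.8 -31.8 0 0 255; -19.8 -31.8 0 0 255; -19.8 -31.8 0 0 255; -19.8 -31.8 0 0 255", "squeeze": 5}}

```text
time_s: 1.77
tool_pos: [0.4976, 0.0196, 0.2225]
tool_rot: [180.0, 0.0, 175.2]
force: [-0.3, 0.6, -0.3]
grip_width: 0.0003
grasp_force: 0.0
```

Emit:
{"name": "arm_command", "arguments": {"series": "0 0 25 0 255; 0 0 25 0 255; 0 0 0 0 255; 0 0 0 0 255"}}

```text
time_s: 2.1
tool_pos: [0.4961, 0.0213, 0.1715]
tool_rot: [-179.9, -0.2, 175.2]
force: [0.5, 0.5, 0.2]
grip_width: 0.0008
grasp_force: 0.0
```

```bash
python3 - <<'E'
from h import *
o=telemetry.get_obs();i=cams.read_camera('wrist');print(o['tool_pos'],o['tool_rot'],o['force'],o['grip_width'],o['time_s'])
C=cam('wrist',o)
i=np.clip(255*(i/255.)**.6,0,255).astype('uint8');cv2.imwrite('pics/w1.png',i)
for p in((.5358,.0622,.046),(.5282,-.0264,.046),(.5803,-.0661,.046),(.5733,-.155,.046)):print(proj(C,p).round(1))
E
```

```text
[0.49610692 0.02130364 0.17152733] [-179.93584094   -0.18623751  175.20247884] [0.47822017 0.51772858 0.17469772] 0.0007708969326286504 2.1
[372.9 270.4]
[263.4 270.2]
[224.2 331.9]
[119.2 332.3]
```

View pics/w1.png

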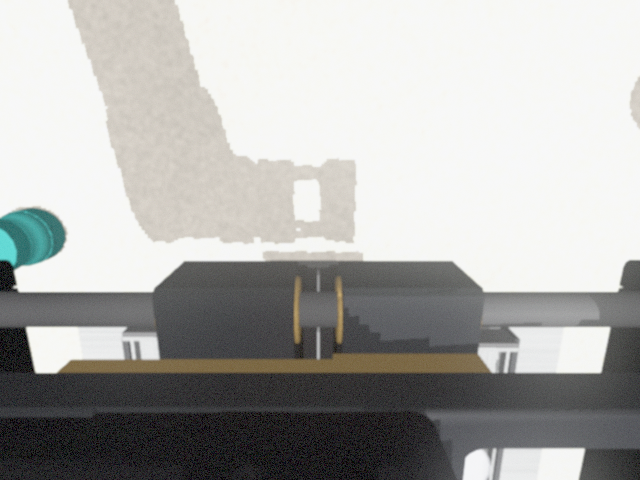

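The wrist view shows the empty tray's facing edge at (264–362, 253) and the side lips near y≈335. This agrees with the estimate to within about 2 mm. Next I go down in front of the tray and push.

Emit:
{"name": "arm_command", "arguments": {"series": "0 0 30 0 255; 0 0 30 0 255; 0 0 30 0 255; 0 0 30 0 255; 0 0 15 0 255; 0 0 0 0 255; 0 0 0 0 255; -8 0 0 0 255; -8 0 0 0 255; -6 0 0 0 255; -5 0 0 0 255; -5 0 0 0 255; -5 0 0 0 255"}}

```text
time_s: 3.23
tool_pos: [0.5343, 0.0184, 0.0377]
tool_rot: [180.0, -0.1, 175.2]
force: [-3.6, 0.7, 3.4]
grip_width: 0.0007
grasp_force: 1.5
```

Emit:
{"name": "arm_command", "arguments": {"series": "-6 0 0 0 255; -6 0 0 0 255; -6 0 0 0 255; -6 0 0 0 255; -6 0 0 0 255; -6 0 0 0 255; -5 0 0 0 255; -4 0 0 0 255; -3 0 0 0 255; 0 0 0 0 255; 0 0 0 0 255"}}

```text
time_s: 4.15
tool_pos: [0.5831, 0.014, 0.0377]
tool_rot: [-180.0, 0.1, 175.2]
force: [-0.5, 0.3, -0.5]
grip_width: 0.0005
grasp_force: 0.0
```

Emit:
{"name": "arm_command", "arguments": {"series": "-1.5 0 0 0 255; -1.5 0 0 0 255; -1.5 0 0 0 255"}}

```text
time_s: 4.4
tool_pos: [0.5863, 0.0137, 0.0376]
tool_rot: [-180.0, -0.0, 175.2]
force: [-3.2, -1.0, 0.6]
grip_width: 0.0008
grasp_force: 1.3
```

Emit:
{"name": "arm_command", "arguments": {"series": "-1.5 0 0 0 255; -1.5 0 0 0 255"}}

```text
time_s: 4.57
tool_pos: [0.5895, 0.0134, 0.0376]
tool_rot: [-180.0, -0.0, 175.2]
force: [-3.1, -0.8, 2.2]
grip_width: 0.0005
grasp_force: 1.3
```

Emit:
{"name": "arm_command", "arguments": {"series": "-1 0 0 0 255; -1 0 0 0 255"}}

```text
time_s: 4.73
tool_pos: [0.5908, 0.0134, 0.0374]
tool_rot: [-180.0, -0.1, 175.2]
force: [-6.7, -0.2, 4.6]
grip_width: 0.0007
grasp_force: 3.2
```

Emit:
{"name": "arm_command", "arguments": {"series": "-1 0 0 0 255; -1 0 0 0 255; 0 0 0 0 255"}}

```text
time_s: 4.98
tool_pos: [0.5908, 0.0135, 0.037]
tool_rot: [180.0, -0.4, 175.2]
force: [-9.0, -0.1, 5.8]
grip_width: 0.0004
grasp_force: 4.6
```

Emit:
{"name": "arm_command", "arguments": {"series": "-1 0 0 0 255; 0 0 0 0 255"}}

```text
time_s: 5.15
tool_pos: [0.5908, 0.0135, 0.037]
tool_rot: [180.0, -0.5, 175.2]
force: [-11.6, 0.1, 8.2]
grip_width: 0.0003
grasp_force: 5.8
```

The tray is home: force rises with no further motion. Now I back off, lift and move over the jar lip.

Emit:
{"name": "arm_command", "arguments": {"series": "5 0 0 0 255; 15 0 0 0 255; 0 0 0 0 255; 0 0 -30 0 255; 0 0 -35 0 255; 0 0 -35 0 255; -14 -31 0 0 255; -14 -31 0 0 255; -14 -31 0 0 255; 0 -31 0 0 255; 0 0 0 0 255; 0 0 0 0 255"}}

```text
time_s: 6.15
tool_pos: [0.6067, -0.1156, 0.1379]
tool_rot: [-179.9, 0.1, 174.9]
force: [-0.1, 1.0, -0.4]
grip_width: 0.0008
grasp_force: 0.0
```

```bash
python3 - <<'E'
from h import *
o=telemetry.get_obs();i=cams.read_camera('wrist');p=o['tool_pos'];print(p,o['tool_rot'],o['force'],o['time_s'])
a=np.radians(-4.8);print('s,t',p[0]*np.cos(a)+p[1]*np.sin(a),-p[0]*np.sin(a)+p[1]*np.cos(a))
t=cams.read_camera('top')
g=lambda i:np.clip(255*(i/255.)**.6,0,255).astype('uint8')
cv2.imwrite('pics/w2.png',g(i))
cv2.imwrite('pics/t2.png',cv2.resize(g(t)[95:265,215:445],None,fx=3.4,fy=3.4,interpolation=cv2.INTER_CUBIC))
C=cam('wrist',o)
for q in((.5803,-.0661,.046),(.5733,-.155,.046),tuple(p[:2])+(.03,)):print(proj(C,q).round(1))
E
```

```text
[ 0.60671565 -0.11558012  0.1379328 ] [-1.79919488e+02  1.30956617e-01  1.74914980e+02] [-0.13046724  1.00970376 -0.39163133] 6.15
s,t 0.6142593034776546 -0.06440610421760073
[387.7 193.4]
[256.9 194.6]
[318.7 231.5]
```

View pics/w2.png

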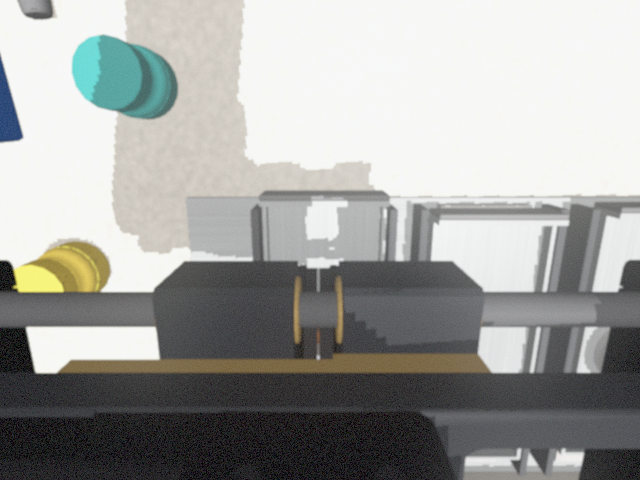

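View pics/t2.png

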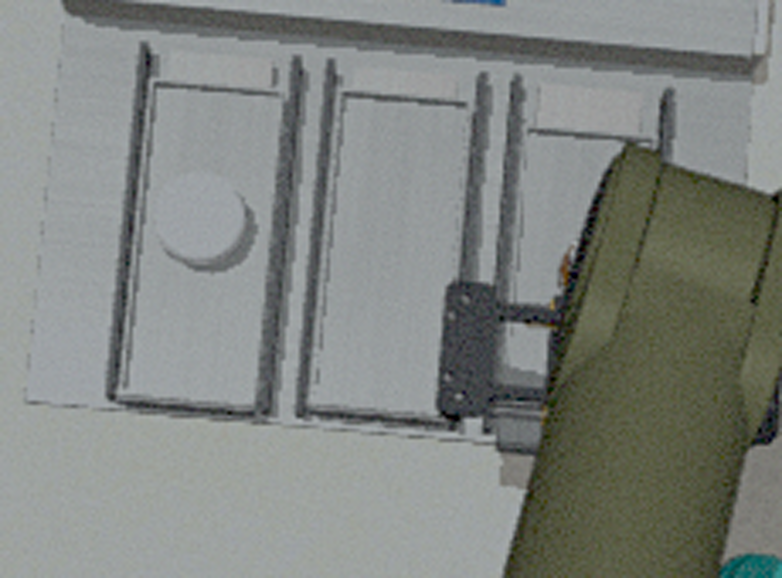

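The wrist view shows the jar tray's lip top edge at (260–389, 191), within about 1 mm of the estimate. The top view shows the empty tray level with the dish tray. Next I descend behind the lip.

Emit:
{"name": "arm_command", "arguments": {"series": "0 0 25 0 255; 0 0 30 0 255; 0 0 30 0 255; 0 0 15 0 255; 0 0 6 0 255; 0 0 0 0 255; 0 0 0 0 255; 2 0 0 0 255; 2 0 0 0 255; 2 0 0 0 255; 1.5 0 0 0 255; 1 0 0 0 255; 1 0 0 0 255; 1 0 0 0 255; 1 0 0 0 255; 1 0 0 0 255; 1 0 0 0 255"}}

```text
time_s: 7.67
tool_pos: [0.5933, -0.1111, 0.0318]
tool_rot: [-180.0, 0.1, 175.2]
force: [2.7, 0.1, -0.6]
grip_width: 0.0006
grasp_force: 1.3
```

In contact and hooked. Now a gentle draw.

Emit:
{"name": "arm_command", "arguments": {"series": "1 0 0 0 255; 1.3 0 0 0 255; 1.6 0 0 0 255; 2 0 0 0 255; 2.3 0 0 0 255; 2.6 0 0 0 255; 3 0 0 0 255; 3 0 0 0 255; 3 0 0 0 255; 3 0 0 0 255; 3 0 0 0 255; 3 0 0 0 255; 3 0 0 0 255; 3 0 0 0 255; 3 0 0 0 255; 3 0 0 0 255; 3 0 0 0 255; 3 0 0 0 255; 3 0 0 0 255; 3 0 0 0 255"}}

```text
time_s: 9.33
tool_pos: [0.5397, -0.1065, 0.0316]
tool_rot: [180.0, 0.0, 175.2]
force: [2.2, 0.3, 1.7]
grip_width: 0.0006
grasp_force: 1.4
```

Emit:
{"name": "arm_command", "arguments": {"series": "3 0 0 0 255; 3 0 0 0 255; 3 0 0 0 255; 3 0 0 0 255; 3 0 0 0 255; 3 0 0 0 255; 3 0 0 0 255; 3 0 0 0 255; 3 0 0 0 255; 3 0 0 0 255; 2.6 0 0 0 255; 2.3 0 0 0 255; 2 0 0 0 255; 1.6 0 0 0 255; 1.3 0 0 0 255; 1 0 0 0 255; 1 0 0 0 255"}}

```text
time_s: 10.75
tool_pos: [0.4982, -0.1031, 0.0315]
tool_rot: [180.0, -0.0, 175.2]
force: [2.4, 1.6, 0.1]
grip_width: 0.0007
grasp_force: 1.3
```

Emit:
{"name": "arm_command", "arguments": {"series": "1 0 0 0 255; 1 0 0 0 255; 1 0 0 0 255; 1 0 0 0 255; 1 0 0 0 255; 1 0 0 0 255; 1 0 0 0 255; 1 0 0 0 255; 1 0 0 0 255"}}

```text
time_s: 11.5
tool_pos: [0.4903, -0.1025, 0.0317]
tool_rot: [-180.0, 0.1, 175.2]
force: [7.0, 1.8, -4.2]
grip_width: 0.0006
grasp_force: 3.4
```

Emit:
{"name": "arm_command", "arguments": {"series": "0.8 0 0 0 255; 0.8 0 0 0 255; 0.8 0 0 0 255; 0.8 0 0 0 255"}}

```text
time_s: 11.83
tool_pos: [0.4902, -0.1027, 0.0324]
tool_rot: [-179.9, 0.5, 175.2]
force: [12.6, 0.2, -9.2]
grip_width: 0.0005
grasp_force: 6.4
```

Emit:
{"name": "arm_command", "arguments": {"series": "0.8 0 0 0 255; 0.8 0 0 0 255"}}

```text
time_s: 12.0
tool_pos: [0.4902, -0.1028, 0.0328]
tool_rot: [-179.9, 0.7, 175.2]
force: [16.2, -0.8, -10.4]
grip_width: 0.0005
grasp_force: 8.0
```

Emit:
{"name": "arm_command", "arguments": {"series": "-2 0 0 0 255; -3 0 0 0 255; -5 0 0 0 255; -6 0 0 0 255; 0 0 0 0 255; 0 0 -10 0 255; 0 0 -25 0 255; 0 0 -35 0 255; 0 0 -35 0 255; 0 0 -35 0 255; 0 0 -35 0 255; 0 35 0 0 255; 0 38 0 0 255; 0 38 0 0 255; 0 38 0 0 255; 0 38 0 0 255; 0 38 0 0 255; 0 38 0 0 255; 0 0 0 0 255; 0 0 0 0 255"}}

```text
time_s: 13.67
tool_pos: [0.5216, 0.161, 0.2066]
tool_rot: [-179.9, -0.1, 175.5]
force: [0.4, -0.3, 0.5]
grip_width: 0.0004
grasp_force: 0.0
```

```bash
python3 - <<'E'
from h import *
o=telemetry.get_obs();print(o['tool_pos'],o['force'],o['time_s'])
g=lambda i:np.clip(255*(i/255.)**.6,0,255).astype('uint8')
t=cams.read_camera('top');cv2.imwrite('pics/t3.png',cv2.resize(g(t)[95:305,215:445],None,fx=2.8,fy=2.8,interpolation=cv2.INTER_CUBIC))
cv2.imwrite('pics/s3.png',g(cams.read_camera('scene')))
E
```

```text
[0.5216093  0.16103457 0.20655752] [ 0.37493306 -0.25287145  0.53750422] 13.6667
```

View pics/t3.png

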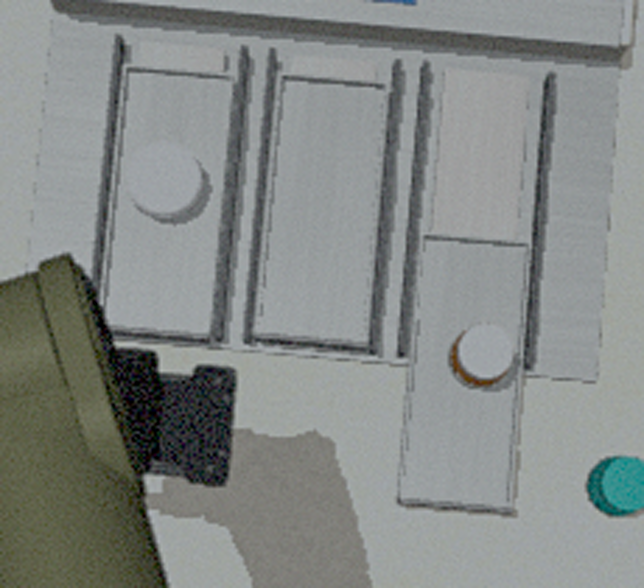

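View pics/s3.png

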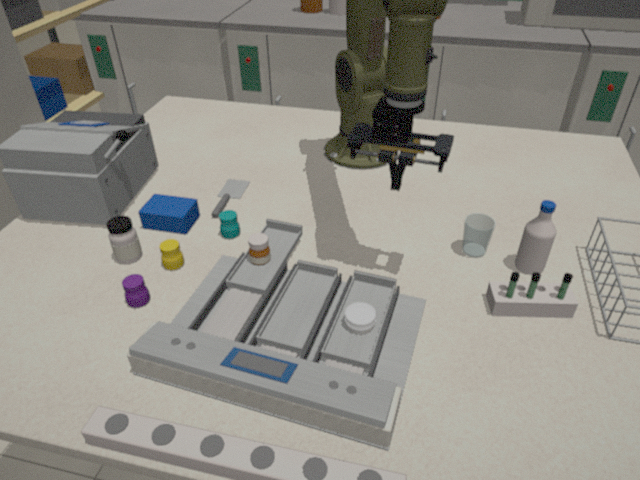

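The jar stands on its tray at crop (485,352), the empty tray is in, and the surroundings are unchanged. A quick numeric check of the travel between the rear walls:

```bash
python3 - <<'E'
from h import *
C=cam('top');u=np.array([np.cos(np.radians(4.8)),-np.sin(np.radians(4.8))])
f=lambda x,y,z:back(C,(215+x/2.8,95+y/2.8),z)[:2]@u
print('rear',f(334,81,.034)-f(475,241,.034),'lip', f(312,344,.046)-f(457,502,.046), 'jar to lip',f(487,350,.082)-f(457,502,.046)-.008)
E
```

```text
rear 0.12042272324204006 lip 0.11440441028049225 jar to lip 0.1087360657874708
```

```bash
python3 -c "
from cell import env
print(env.sign_off())"
```

```text
the job is handed in; nothing more can be done
None
```

I pushed the empty tray fully home, then drew the jar tray out to its stop with the jar still standing on it. In the last pictures the dish tray and everything around the loader were where they had been; the job is handed in at about 14 s.

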